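Sort salvaged parts by colour and tip off the rest

TASK

Sort the salvaged parts that lie on the tipping tray and beside it by colour: with the tray left level, pick every black relay out into the red rectangular bin and every silver heatsink into the round steel bowl, leaving the brass spacers on the tray. Then lift the tray's handle and tip the brass spacers off into the green catch bin, and bring the empty tray back down level on its rest. Leave the other things on the bench where they are.

Things in the scene. Friction and masses are not known exactly. Their poses are not given: they have to be found in the camera images.
- station: Fixed dark steel tipping station. Origin: underside of its base, on the bench; its +y points from the tray to the catch bin, +x across. In its frame: level blue painted tray over x -99..99, y -132..65 mm, floor top at z 82, side and back walls 4 mm thick rising to z 102, open (no wall) at the y = 65 end, where parts slide off. The tray's hinge line runs along x at y 50, z 78.
- catch (a point): Centre of the inner floor of the green catch bin fixed to the station below the tray's open end; axes as the station's. Inside 194 mm (x) by 116 mm (y); floor 10 mm above the bench, side walls to 76 mm and far (+y) wall to 106 mm above the bench.
- tray (a joint): Tilt of the blue tray about its hinge (rad): 0 level on its rest, grows to a stop at 1.0 as the handle end is lifted and the open end dips towards the catch bin. The hinge is stiff: the tray stays where it is left and must be brought back down.
- tray_handle (a point): Middle of the tray's steel handle bar: 10 mm round, 100 mm long along the station's x, standing 38 mm clear of the tray's back wall; 218 mm from the hinge line, 94 mm above the bench when the tray is level. Its axes turn with the tray.
- bin: Loose red plastic rectangular bin for relays, 150 (its x) x 115 (its y) x 45 mm high, walls and floor 4 mm, standing on the bench left or right of the station. Origin: centre of underside.
- bowl: Loose round steel bowl for heatsinks, 140 mm across the rim, 124 mm at the foot, 45 mm high, wall and floor 4 mm, standing on the other side of the station. Origin: centre of underside.
- relay1: Black plastic relay, an oblong block 30 (its x) x 14 (its y) x 18 mm high, lying on the tray or on the bench beside the station at the start. Origin: centre of underside. May be absent.
- relay2: Black plastic relay, an oblong block 30 (its x) x 14 (its y) x 18 mm high, lying on the tray or on the bench beside the station at the start. Origin: centre of underside. May be absent.
- relay3: Black plastic relay, an oblong block 30 (its x) x 14 (its y) x 18 mm high, lying on the tray or on the bench beside the station at the start. Origin: centre of underside. May be absent.
- relay4: Black plastic relay, an oblong block 30 (its x) x 14 (its y) x 18 mm high, lying on the tray or on the bench beside the station at the start. Origin: centre of underside. May be absent.
- heatsink1: Silver aluminium finned heatsink, 22 x 22 x 18 mm high, lying on the tray or on the bench beside the station at the start; grips like a solid block. Origin: centre of underside. May be absent.
- heatsink2: Silver aluminium finned heatsink, 22 x 22 x 18 mm high, lying on the tray or on the bench beside the station at the start; grips like a solid block. Origin: centre of underside. May be absent.
- heatsink3: Silver aluminium finned heatsink, 22 x 22 x 18 mm high, lying on the tray or on the bench beside the station at the start; grips like a solid block. Origin: centre of underside. May be absent.
- heatsink4: Silver aluminium finned heatsink, 22 x 22 x 18 mm high, lying on the tray or on the bench beside the station at the start; grips like a solid block. Origin: centre of underside. May be absent.
- spacer1: Brass hexagonal spacer, 18 mm across flats (flats face its x), 14 mm high, standing on the tray at the start. Origin: centre of underside. May be absent.
- spacer2: Brass hexagonal spacer, 18 mm across flats (flats face its x), 14 mm high, standing on the tray at the start. Origin: centre of underside. May be absent.
- spacer3: Brass hexagonal spacer, 18 mm across flats (flats face its x), 14 mm high, standing on the tray at the start. Origin: centre of underside. May be absent.
- tape: Roll of paper tape, 66 mm across, 20 mm high: bystander, leave alone.
- spray: Spray can, 52 mm across, 170 mm high: bystander, leave alone.
- spray2: Spray can, 52 mm across, 190 mm high: bystander, leave alone.
- spool: Solder spool, 50 mm across, 40 mm high: bystander, leave alone.
- driver: Screwdriver lying on the bench, 170 mm long: bystander, leave alone.

How it is judged:
By the outcome, as a careful person would: the job done as asked, in the order asked, and still so for the second after the job is handed in, with the robot touching nothing.
Of relay1, relay2, relay3, relay4 only 3 to 4 are there at a start; the rules pass over those that are not, and their reading is None.
Of heatsink1, heatsink2, heatsink3, heatsink4 only 3 to 4 are there at a start; the rules pass over those that are not, and their reading is None.
Of spacer1, spacer2, spacer3 only 2 to 3 are there at a start; the rules pass over those that are not, and their reading is None.
At some moment in a run one of bin, bowl may be knocked a few centimetres aside while the robot is not near it.
Once in a run the grip may slacken for a moment while it holds something.
It also fails if it takes over 208 s, if anything falls off the work surface, if the arm or the gripper's body presses on something with over 40 N, if the wrist force passes 120 N, or if a joint passes its speed limit or range.

ROBOT

A 6-joint arm with a two-finger parallel gripper is mounted at the origin on the work surface. World frame = base frame: x ahead of the robot, y to its left, z up, the work surface at z = 0. Lengths are in m, angles in rad, forces in N, time in s.
With the tool pointing down it reaches from about 0.425 to 0.95 m from the base axis. Payload 3.5 kg.
Tool frame: the origin (TCP) lies at the very end of the fingers, on their centre line; the grasp point (between the pads) lies 19 mm behind it (ctrl.pinch_z is the distance from the TCP to the grasp point, in m); z points along the fingers, y is the line along which they close (so a half turn about z gives the same grasp; the last joint's range is limited). The gripper opens to 85 mm and grips with 20 to 120 N. Pads are 22 mm wide; open, the fingers measure 114 mm over their backs; the gripper's body (76 mm by 85 mm) begins 54 mm behind the grasp point. The pads swing forward as they close: fully open they stand 13 mm farther back than shut.
Start: joints at [-1.498, 0.286, 1.577, -0, 1.279, -0.15], TCP at [0.149, -0.658, 0.231] pointing down, gripper open.
Joint ranges: [-2.77, 2.77], [-0.9, 2.22], [0.21, 2.48], [-1.53, 4.67], [0.24, 2.81], [-2.84, 2.84]. Speed limits (rad/s): [2.79, 2.79, 3.14, 3.14, 3.14, 3.14].

INTERFACE

Orientations are given as a unit quaternion [x, y, z, w].
In Python, from plant import ctrl gives the robot as it stands. The module is installed in compiled form; this text tells all that it offers.
- The arm moves only by the shell command python3 -m crank 'ROWS' [OPENING] [FORCE]. ROWS is JSON, a list of rows, each a list of 6 numbers: the shift along the tool's x, y, z in cm, then the turn, a rotation vector about the tool's x, y, z in rad. In form: [[tx, ty, tz, rx, ry, rz], ...]. A call has 1 to 10 rows; each row is the pose to reach, as a shift and turn from the pose commanded when the call began, along the tool's axes at that moment; what a row does not reach only later rows make up. A row lasts 1/10 s, in which the tool goes at most 50 mm and 8.59 degrees, less where a joint would pass 70% of its speed; a pose out of reach is approached as far as the arm can. A call with a gripper value outside its range is refused whole. OPENING is the opening, from 0 (shut) to 1 (fully open), set as the call begins (- or left out, the last holds). The fingers move at their own pace and stop on an object; FORCE is the grip in N (left out, the last holds). Time passes only in rows, so rows that repeat a pose let the fingers close. It gives the time, the measured TCP pose, the force, the opening and the grip force at its end, in the units of the state.
- ctrl.get_state(): the state, without advancing time (a new reading comes with each control period).
- ctrl.read_camera(name): name is "scene" or "top"; returns (picture, depth): 420x560x3 uint8, blue, green, red; 420x560 float32, m along the optical axis (not along the pixel's ray), 0 where there is no reading.
- ctrl.camera_info(name): a dict with "K" (3x3 intrinsics, pixels), "k1" (the pictures are not rectified: a ray, as slopes to the right and down, at radius r is drawn at 1 + k1 r^2 times it, then the intrinsics apply), "origin" and "orientation" of the camera in the world. Camera axes: x right, y down, z forward; pixel columns grow to the right and rows downward; lengths in m; the calibration is good to about 2 mm. A picture is of the moment at which its call begins. camera_info takes no time and is no camera call.
- ctrl.sign_off(): hands the job in; it is judged then, once.
The state is a dict: "time": time; "qpos": joint angles; "dq": joint speeds; "joint_efforts": joint torques, N m; "eef_pos": TCP position; "tcp_rot": TCP orientation; "contact_force": force on the tool from outside, world axes, zero at the start; "wrist_torque": the same for the moment, N m; "opening": opening from 0.0 (shut) to 1.0 (fully open); "finger_force": force on a finger pad.
Only numpy, scipy, OpenCV 4.12 (cv2) and the standard library are available. Lean on these libraries where they do the work, as an engineer would, in place of code of your own. Each camera call takes 0.05 s, during which the arm holds its last target. There are 200 camera calls.

## Working session

There is one attempt and no reset: what is moved stays moved. The work goes in short steps, Python scripts to look and compute and a shell command to move; the robot and the scene stay as the last step left them, time stands still between calls to the robot, and variables do not carry over. Pictures are saved under pics/ and viewed, at most 14 in all, crops included, and the job is handed in when it is done.

```bash
mkdir -p pics
cat > h.py <<'E'
import numpy as np, cv2
from plant import ctrl
from scipy.spatial.transform import Rotation as R
def snap(n,f=None):
    im,d=ctrl.read_camera(n); np.savez('last_%s.npz'%n,im=im,d=d)
    if f: cv2.imwrite('pics/'+f,im)
    return im,d
def load(n):
    z=np.load('last_%s.npz'%n); return z['im'],z['d']
def rays(n,uv):
    c=ctrl.camera_info(n); K=np.array(c['K'],float)
    p=cv2.undistortPoints(np.array(uv,float).reshape(-1,1,2),K,np.array([c['k1'],0,0,0.]),None,None).reshape(-1,2)
    o=np.array(c['origin']); q=np.array(c['orientation']); M=R.from_quat(q).as_matrix() if q.size==4 else q
    return o,np.c_[p,np.ones(len(p))]@M.T
def at_z(n,uv,z):
    o,r=rays(n,uv); return o+r*((z-o[2])/r[:,2])[:,None]
def at_d(n,uv,d):
    o,r=rays(n,uv); return o+r*np.array([d[int(v),int(u)] for u,v in uv])[:,None]
E
python3 - <<'E'
from h import *
for n in('scene','top'):
    snap(n,n+'1.png'); print(ctrl.camera_info(n))
print(ctrl.get_state())
E
```

```text
{'K': array([[403.08026819,   0.        , 277.81016336],
       [  0.        , 403.08026819, 205.2840914 ],
       [  0.        ,   0.        ,   1.        ]]), 'k1': -0.007735357984259594, 'origin': array([0.9973949 , 0.29002349, 0.89851218]), 'orientation': array([ 0.46770154,  0.83901945, -0.24393827, -0.13340068])}
{'K': array([[412.13637929,   0.        , 275.54422198],
       [  0.        , 412.13637929, 208.06168074],
       [  0.        ,   0.        ,   1.        ]]), 'k1': -0.11972784212214409, 'origin': array([4.48322945e-01, 3.13703081e-04, 1.04077926e+00]), 'orientation': array([-0.6998315 ,  0.71181039, -0.0391635 ,  0.04503411])}
{'time': 0.1, 'qpos': array([-1.49800459e+00,  2.87134148e-01,  1.57805426e+00,  6.22129966e-06,
        1.27860296e+00, -1.50013259e-01]), 'dq': array([ 0.00120915, -0.00339105, -0.00386349,  0.00075326, -0.00089377,
        0.00050254]), 'joint_efforts': array([ 6.72973947e-04, -4.07298660e+01, -2.93699187e+01, -1.34325755e-04,
        3.37742633e-03, -9.40192564e-06]), 'eef_pos': array([ 0.1491293 , -0.65770057,  0.23003464]), 'tcp_rot': array([ 9.93800656e-01,  1.11171252e-01,  4.54120767e-05, -1.09842308e-03]), 'contact_force': array([-0.09627454,  0.00093929, -0.60612166]), 'wrist_torque': array([-0.03680568, -0.01483906, -0.00999443]), 'finger_force': 0.0, 'opening': 0.9986055536210687}
```

View pics/top1.png

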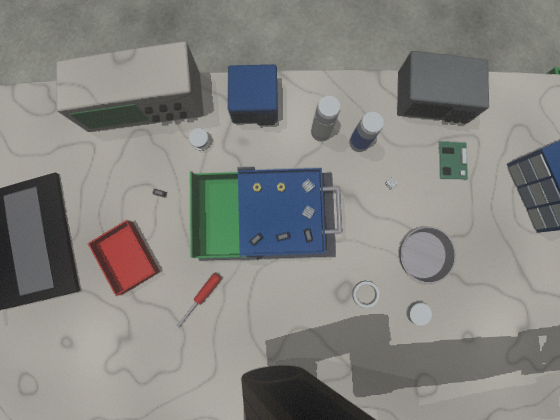

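View pics/scene1.png

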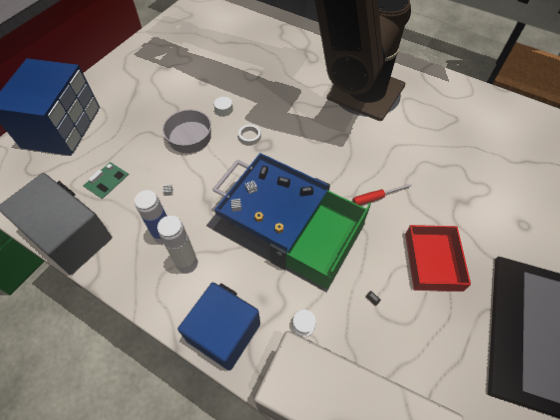

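Top view: three relays on the tray at (257,239), (284,237), (308,235) and one on the bench at (160,193). Heatsinks are at (308,185), (308,212) and on the bench at (391,183). The spacers are at (257,187) and (281,187), the red bin at (124,258), the bowl at (426,254).

Run:
```python
from h import *
im,d=load('top')
c=cv2.resize(im[160:270,185:350],None,fx=4.8,fy=4.8,interpolation=cv2.INTER_CUBIC); 
a=cv2.resize(im[180:206,145:175],None,fx=4.8,fy=4.8,interpolation=cv2.INTER_CUBIC)
b=cv2.resize(im[170:196,376:406],None,fx=4.8,fy=4.8,interpolation=cv2.INTER_CUBIC)
c[-a.shape[0]:,:a.shape[1]]=a; c[-b.shape[0]:,-b.shape[1]:]=b   # insets at bottom corners
cv2.imwrite('pics/crop1.png',c)
P={'r1':(257,239,.1),'r2':(284,237,.1),'r3':(308,235,.1),'r4':(160,193,.018),'h1':(308,185,.1),'h2':(308,212,.1),'h3':(391,183,.018),'s1':(257,187,.096),'s2':(281,187,.096)}
G=10
for k,(u,v,z) in P.items():
    s=im[v-G:v+G+1,u-G:u+G+1].astype(int); dd=d[v-G:v+G+1,u-G:u+G+1]
    uu,vv=np.meshgrid(range(u-G,u+G+1),range(v-G,v+G+1))
    p=at_d('top',np.c_[uu.ravel(),vv.ravel()],d)
    base=z-.018
    m=(p[:,2]>z-.008)&(p[:,2]<z+.01)&(np.hypot(uu.ravel()-u,vv.ravel()-v)<11)
    q=p[m]
    # centroid, min area rect at top height
    uvm=np.c_[uu.ravel(),vv.ravel()][m]
    w=at_z('top',uvm,z)[:,:2]
    r=cv2.minAreaRect((w*1000).astype(np.float32)); C=np.cov(w.T); e,V=np.linalg.eigh(C)
    print(k,m.sum(),np.round(np.median(q[:,2]),4),'cent',w.mean(0).round(4),'rect',np.round(r[0],1),np.round(r[1],1),round(r[2],1),'pca',round(np.degrees(np.arctan2(V[1,1],V[0,1]))%180,1),np.round(np.sqrt(e*12)*1e3,1))
for n,z,pts in (('tray',.102,[(241,171),(324,169),(326,256),(242,258)]),('handle',.1,[(340,188),(341,233)]),('bin',.045,[(89,241),(129,221),(159,265),(121,295)]),('bowl',.045,[(400,254),(454,254),(427,228),(427,281)]),('sp',.18,[(327,107),(370,124)]),('tape',.02,[(366,294)]),('wh',.04,[(420,313),(199,137)])):
    w=at_z('top',pts,z); print(n,w[:,:2].round(4).tolist(),at_d('top',pts,d)[:,2].round(3))
```

```text
r1 85 0.1004 cent [0.4899 0.0542] rect [490.2  54.7] [14.5 29. ] 44.1 pca 131.1 [14.5 30.7]
r2 83 0.1001 cent [ 0.4953 -0.0074] rect [495.4  -7.6] [13.8 29.3] 13.0 pca 101.5 [14.5 30.3]
r3 86 0.1004 cent [ 0.497  -0.0654] rect [497.1 -65.4] [29.9 14.4] 12.7 pca 12.2 [14.8 30.3]
r4 71 0.018 cent [0.6159 0.3053] rect [616.  305.2] [32.9 14.2] 75.1 pca 74.0 [14.5 33.3]
h1 56 0.0999 cent [ 0.6128 -0.0686] rect [611.8 -68.1] [21.5 23.2] 43.4 pca 21.8 [22.5 24.7]
h2 65 0.0998 cent [ 0.5502 -0.0672] rect [550.1 -67.2] [21.6 22.7] 59.0 pca 135.1 [22.3 24.7]
h3 40 0.018 cent [ 0.631  -0.2875] rect [ 631.  -287.5] [21.8 25.5] 35.3 pca 93.0 [24.2 27.6]
s1 54 0.096 cent [0.6106 0.0507] rect [610.4  50.7] [16.3 16.5] 88.9 pca 176.7 [16.4 17.6]
s2 58 0.0957 cent [ 0.6102 -0.0052] rect [610.1  -5. ] [17.8 18.9] 77.7 pca 147.9 [17.3 18.2]
tray [[0.649, 0.0861], [0.6502, -0.1069], [0.4493, -0.1054], [0.448, 0.0852]] [0.101 0.002 0.005 0.091]
handle [[0.6052, -0.1429], [0.501, -0.1415]] [ 0.001 -0.003]
bin [[0.4933, 0.4728], [0.5417, 0.3703], [0.4333, 0.293], [0.3608, 0.3877]] [-0.002  0.028 -0.002  0.   ]
bowl [[0.4501, -0.2923], [0.4465, -0.4282], [0.5118, -0.363], [0.3831, -0.3566]] [0.045 0.048 0.038 0.04 ]
sp [[0.7719, -0.1095], [0.7321, -0.202]] [0.19 0.17]
tape [[0.3542, -0.2108]] [0.001]
wh [[0.3062, -0.3378], [0.752, 0.1977]] [0.03 0.04]
```

View pics/crop1.png

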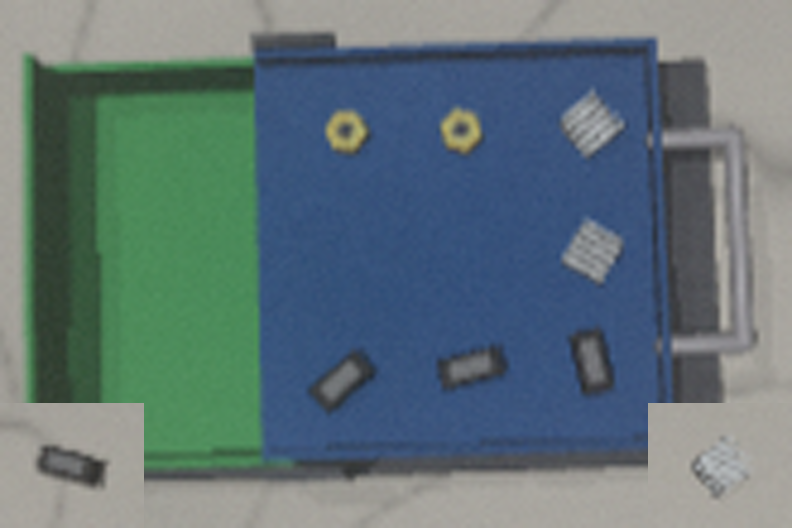

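Crop: the four relays, three heatsinks and two spacers are all clear, and their sizes agree with those given. The heatsink on the bench goes first, with a planner for the shifts.

```bash
cat >> h.py <<'E'
def plan(*wps):
    """wps: (x,y,z,psi_deg of tool x); print shift cm in tool axes at start of each leg + rz"""
    s=ctrl.get_state(); p=np.array(s['eef_pos']); M=R.from_quat(s['tcp_rot']).as_matrix()
    psi=np.arctan2(M[1,0],M[0,0]); print('at',p.round(4),round(np.degrees(psi),1),'q6 %.2f'%s['qpos'][5],'open %.3f'%s['opening'],'t %.1f'%s['time'])
    for w in wps:
        t=np.radians(w[3]); q=np.array(w[:3]); d=M.T@(q-p)
        dr=(t-psi+np.pi)%(2*np.pi)-np.pi
        print(w,'->',(d*100).round(2).tolist(),'rz',round(-dr,3),'q6~%.2f'%(np.arctan2(q[1],q[0])+np.pi/2-t))
        p,psi=q,t; M=np.array([[np.cos(t),np.sin(t),0],[np.sin(t),-np.cos(t),0],[0,0,-1.]])
def cloud(n,im,d):
    v,u=np.mgrid[0:420,0:560]; uv=np.c_[u.ravel(),v.ravel()]; return at_d(n,uv,d),im.reshape(-1,3).astype(int)
def bins(cams=('top','scene'),fresh=True):
    for n in cams:
        im,d=snap(n) if fresh else load(n)
        p,c=cloud(n,im,d)
        m=(c[:,2]>90)&(c[:,1]<60)&(c[:,0]<60)&(abs(p[:,1]-.38)<.16)&(abs(p[:,0]-.46)<.16)&(p[:,2]>.039)&(p[:,2]<.05)
        if m.sum()>20: r=cv2.minAreaRect((p[m,:2]*1000).astype(np.float32)); print(n,'bin',m.sum(),np.round(r[0],1),np.round(r[1],1),round(r[2],1))
        m=(p[:,2]>.038)&(p[:,2]<.05)&(abs(p[:,0]-.447)<.13)&(abs(p[:,1]+.36)<.12)
        if m.sum()>20:
            q=(p[m,:2]*1000).astype(np.float32); a=np.linalg.lstsq(np.c_[2*q,np.ones(len(q))],(q**2).sum(1),rcond=None)[0]; print(n,'bowl',m.sum(),a[:2].round(1),'r %.1f'%np.sqrt(a[2]+a[0]**2+a[1]**2))
E
python3 - <<'E'
from h import *
bins(fresh=False)
plan((.631,-.2875,.2,35),(.631,-.2875,.06,35),(.631,-.2875,.003,35))
E
```

```text
top bin 91 [451.7 388.3] [148.6 114. ] 29.7
top bowl 400 [ 447.7 -361.5] r 67.3
scene bin 304 [456.8 391.9] [149.9 115.6] 30.3
scene bowl 274 [ 452.1 -361.4] r 67.2
at [ 0.1491 -0.6577  0.23  ] 12.8 q6 -0.15 open 0.999 t 0.1
(0.631, -0.2875, 0.2, 35) -> [55.18, -25.45, 3.08] rz -0.388 q6~0.53
(0.631, -0.2875, 0.06, 35) -> [0.0, 0.0, 14.0] rz -0.0 q6~0.53
(0.631, -0.2875, 0.003, 35) -> [0.0, 0.0, 5.7] rz -0.0 q6~0.53
```

```bash
python3 -m crank '[[55.2,-25.5,3.1,0,0,-0.388],[55.2,-25.5,3.1,0,0,-0.388],[55.2,-25.5,3.1,0,0,-0.388],[55.2,-25.5,3.1,0,0,-0.388],[55.2,-25.5,3.1,0,0,-0.388],[55.2,-25.5,3.1,0,0,-0.388],[55.2,-25.5,3.1,0,0,-0.388],[55.2,-25.5,3.1,0,0,-0.388],[55.2,-25.5,3.1,0,0,-0.388],[55.2,-25.5,3.1,0,0,-0.388]]' 0.45 40
python3 - <<'E'
from h import *
plan((.631,-.2875,.2,35),(.631,-.2875,.06,35))
E
```

```text
time: 1.1
eef_pos: [0.5462, -0.3522, 0.2053]
tcp_rot: [0.954, 0.301, -0.0, -0.0]
contact_force: [0.9, -1.9, 0.4]
opening: 0.454
finger_force: 0.0
at [ 0.5462 -0.3522  0.2053] 35.0 q6 0.23 open 0.454 t 1.1
(0.631, -0.2875, 0.2, 35) -> [10.66, -0.43, 0.52] rz -0.0 q6~0.53
(0.631, -0.2875, 0.06, 35) -> [0.0, 0.0, 14.0] rz -0.0 q6~0.53
```

```bash
python3 -m crank '[[0,0,0,0,0,0],[0,0,0,0,0,0],[0,0,0,0,0,0]]'
python3 - <<'E'
from h import *
plan((.631,-.2875,.05,35),(.631,-.2875,.003,35))
E
```

```text
time: 1.4
eef_pos: [0.5443, -0.3543, 0.2054]
tcp_rot: [0.954, 0.3, -0.0, -0.0]
contact_force: [0.5, 0.5, -0.6]
opening: 0.453
finger_force: 0.0
at [ 0.5443 -0.3543  0.2054] 35.0 q6 0.23 open 0.453 t 1.4
(0.631, -0.2875, 0.05, 35) -> [10.95, -0.5, 15.54] rz -0.001 q6~0.53
(0.631, -0.2875, 0.003, 35) -> [0.0, 0.0, 4.7] rz -0.0 q6~0.53
```

```bash
python3 -m crank '[[10.95,-0.5,5,0,0,0],[10.95,-0.5,5,0,0,0],[10.95,-0.5,5,0,0,0],[10.95,-0.5,15.5,0,0,0],[10.95,-0.5,15.5,0,0,0],[10.95,-0.5,15.5,0,0,0],[10.95,-0.5,20.2,0,0,0],[10.95,-0.5,20.2,0,0,0],[10.95,-0.5,20.2,0,0,0]]'
python3 -m crank '[[0,0,0,0,0,0],[0,0,0,0,0,0],[0,0,0,0,0,0],[0,0,0,0,0,0],[0,0,0,0,0,0]]' 0 40
python3 -m crank '[[0,0,-5,0,0,0],[0,0,-10,0,0,0],[0,0,-15,0,0,0],[0,0,-15,0,0,0],[0,0,-15,0,0,0]]'
python3 - <<'E'
from h import *
bins()
plan((.45,-.336,.15,90),(.45,-.336,.03,90))
E
```

```text
time: 2.3
eef_pos: [0.6319, -0.2883, 0.0057]
tcp_rot: [0.954, 0.3, 0.0, 0.0]
contact_force: [0.6, -0.1, 0.1]
opening: 0.446
finger_force: 0.0
time: 2.8
eef_pos: [0.6335, -0.2884, 0.0076]
tcp_rot: [0.954, 0.301, 0.001, 0.002]
contact_force: [-1.6, -0.1, 5.8]
opening: 0.243
finger_force: 41.1
time: 3.3
eef_pos: [0.6329, -0.2875, 0.1573]
tcp_rot: [0.954, 0.301, 0.002, 0.002]
contact_force: [0.5, 0.2, -0.7]
opening: 0.242
finger_force: 40.3
top bin 26 [459.3 392.2] [129.5 112.8] 29.9
scene bin 311 [458.2 391.5] [148.5 116.2] 30.6
scene bowl 231 [ 452.  -361.5] r 67.3
at [ 0.6309 -0.2863  0.1524] 35.0 q6 0.39 open 0.242 t 3.4
(0.45, -0.336, 0.15, 90) -> [-17.67, -6.3, 0.28] rz -0.96 q6~-0.64
(0.45, -0.336, 0.03, 90) -> [0.0, 0.0, 12.0] rz -0.0 q6~-0.64
```

Run:
```python
from h import *
plan((.472,-.347,.15,35),(.472,-.347,.03,35))
```

```text
at [ 0.6309 -0.2863  0.1524] 35.0 q6 0.39 open 0.242 t 3.4
(0.472, -0.347, 0.15, 35) -> [-16.5, -4.14, 0.27] rz 0.0 q6~0.33
(0.472, -0.347, 0.03, 35) -> [0.0, 0.0, 12.0] rz -0.0 q6~0.33
```

```bash
python3 -m crank '[[-16.5,-4.1,0,0,0,0],[-16.5,-4.1,0,0,0,0],[-16.5,-4.1,0,0,0,0],[-16.5,-4.1,0,0,0,0],[-16.5,-4.1,0,0,0,0],[-16.5,-4.1,6,0,0,0],[-16.5,-4.1,12.2,0,0,0],[-16.5,-4.1,12.2,0,0,0],[-16.5,-4.1,12.2,0,0,0]]'
python3 -m crank '[[0,0,0,0,0,0],[0,0,0,0,0,0],[0,0,0,0,0,0]]' 0.4
python3 -m crank '[[0,0,-5,0,0,0],[0,0,-10,0,0,0],[0,0,-17,0,0,0],[0,0,-17,0,0,0],[0,0,-17,0,0,0],[0,0,-17,0,0,0]]'
python3 - <<'E'
from h import *
plan((.612,-.0685,.2,43.4),(.612,-.0685,.087,43.4))
E
```

```text
time: 4.3
eef_pos: [0.4705, -0.344, 0.0255]
tcp_rot: [0.954, 0.301, -0.003, -0.006]
contact_force: [-0.3, -0.2, -0.5]
opening: 0.24
finger_force: 40.3
time: 4.6
eef_pos: [0.4746, -0.3492, 0.0342]
tcp_rot: [0.954, 0.301, 0.001, 0.002]
contact_force: [-0.2, -1.1, 0.4]
opening: 0.402
finger_force: 0.0
time: 5.2
eef_pos: [0.4733, -0.3481, 0.2029]
tcp_rot: [0.954, 0.301, 0.0, 0.001]
contact_force: [-0.4, 1.1, 0.2]
opening: 0.402
finger_force: 0.0
at [ 0.4733 -0.3481  0.2029] 35.0 q6 0.15 open 0.402 t 5.2
(0.612, -0.0685, 0.2, 43.4) -> [27.4, -14.95, 0.26] rz -0.147 q6~0.70
(0.612, -0.0685, 0.087, 43.4) -> [0.0, 0.0, 11.3] rz -0.0 q6~0.70
```

```bash
python3 -m crank '[[27.4,-14.95,0,0,0,-0.147],[27.4,-14.95,0,0,0,-0.147],[27.4,-14.95,0,0,0,-0.147],[27.4,-14.95,0,0,0,-0.147],[27.4,-14.95,0,0,0,-0.147],[27.4,-14.95,0,0,0,-0.147],[27.4,-14.95,0,0,0,-0.147],[27.4,-14.95,5.8,0,0,-0.147],[27.4,-14.95,5.8,0,0,-0.147],[27.4,-14.95,5.8,0,0,-0.147]]' 0.38
python3 -m crank '[[0,0,0,0,0,0],[0,0,0,0,0,0]]'
python3 - <<'E'
from h import *
bins(('top',))
plan((.612,-.0685,.087,43.4))
E
```

```text
time: 6.2
eef_pos: [0.6089, -0.0683, 0.1396]
tcp_rot: [0.929, 0.37, -0.004, -0.003]
contact_force: [-0.2, -0.7, 0.4]
opening: 0.379
finger_force: 0.0
time: 6.4
eef_pos: [0.6129, -0.0695, 0.1459]
tcp_rot: [0.929, 0.369, 0.001, 0.001]
contact_force: [0.7, -0.4, 0.5]
opening: 0.38
finger_force: 0.0
top bin 55 [451.6 387.8] [147.  113.3] 29.7
top bowl 399 [ 447.7 -361.5] r 67.3
at [ 0.6129 -0.0694  0.1461] 43.4 q6 0.54 open 0.379 t 6.5
(0.612, -0.0685, 0.087, 43.4) -> [-0.02, -0.15, 5.9] rz -0.001 q6~0.70
```

```bash
python3 -m crank '[[0,-0.1,3,0,0,0],[0,-0.1,5.8,0,0,0],[0,-0.1,5.8,0,0,0],[0,-0.1,5.8,0,0,0]]'
python3 -m crank '[[0,0,0,0,0,0],[0,0,0,0,0,0],[0,0,0,0,0,0],[0,0,0,0,0,0],[0,0,0,0,0,0]]' 0 40
python3 -m crank '[[0,0,-5,0,0,0],[0,0,-10,0,0,0],[0,0,-11,0,0,0],[0,0,-11,0,0,0],[0,0,-11,0,0,0]]'
python3 - <<'E'
from h import *
bins(('scene',))
plan((.43,-.375,.2,35),(.43,-.375,.03,35))
E
```

```text
time: 6.85
eef_pos: [0.6116, -0.0681, 0.0869]
tcp_rot: [0.929, 0.37, 0.0, 0.0]
contact_force: [-0.3, 0.3, -0.3]
opening: 0.379
finger_force: 0.0
time: 7.35
eef_pos: [0.6128, -0.0682, 0.0884]
tcp_rot: [0.929, 0.37, 0.002, 0.001]
contact_force: [-0.9, 0.4, 6.4]
opening: 0.244
finger_force: 41.9
time: 7.85
eef_pos: [0.6103, -0.0675, 0.1944]
tcp_rot: [0.929, 0.37, -0.001, -0.001]
contact_force: [0.5, -0.2, 0.5]
opening: 0.244
finger_force: 41.1
scene bin 287 [458.1 391.7] [148.6 114.7] 30.0
scene bowl 220 [ 452.3 -361.6] r 67.1
at [ 0.6098 -0.0673  0.1933] 43.4 q6 0.54 open 0.243 t 7.9
(0.43, -0.375, 0.2, 35) -> [-34.21, 9.99, -0.63] rz 0.147 q6~0.24
(0.43, -0.375, 0.03, 35) -> [0.0, 0.0, 17.0] rz -0.0 q6~0.24
```

```bash
python3 -m crank '[[-34.2,10,0,0,0,0.147],[-34.2,10,0,0,0,0.147],[-34.2,10,0,0,0,0.147],[-34.2,10,0,0,0,0.147],[-34.2,10,0,0,0,0.147],[-34.2,10,0,0,0,0.147],[-34.2,10,0,0,0,0.147],[-34.2,10,0,0,0,0.147],[-34.2,10,0,0,0,0.147],[-34.2,10,0,0,0,0.147]]'
python3 -m crank '[[0,0,5,0,0,0],[0,0,10,0,0,0],[0,0,16,0,0,0],[0,0,16,0,0,0],[0,0,16,0,0,0]]'
python3 -m crank '[[0,0,0,0,0,0],[0,0,0,0,0,0],[0,0,0,0,0,0]]' 0.4
python3 -m crank '[[0,0,-5,0,0,0],[0,0,-10,0,0,0],[0,0,-17,0,0,0],[0,0,-17,0,0,0],[0,0,-17,0,0,0],[0,0,-17,0,0,0]]'
python3 - <<'E'
from h import *
plan((.5502,-.0672,.2,59),(.5502,-.0672,.2,-31))
E
```

```text
time: 8.9
eef_pos: [0.4314, -0.374, 0.1941]
tcp_rot: [0.954, 0.301, -0.0, -0.002]
contact_force: [0.3, 0.3, -0.3]
opening: 0.243
finger_force: 41.1
time: 9.4
eef_pos: [0.4312, -0.3727, 0.0338]
tcp_rot: [0.953, 0.302, -0.001, -0.003]
contact_force: [-0.1, 0.2, 0.6]
opening: 0.249
finger_force: 24.4
time: 9.7
eef_pos: [0.433, -0.3769, 0.0388]
tcp_rot: [0.954, 0.301, 0.001, 0.002]
contact_force: [-0.2, 0.3, 1.0]
opening: 0.399
finger_force: 0.0
time: 10.3
eef_pos: [0.4315, -0.3755, 0.2067]
tcp_rot: [0.954, 0.301, 0.0, 0.001]
contact_force: [0.0, -0.5, -0.3]
opening: 0.403
finger_force: 0.0
at [ 0.4315 -0.3755  0.2067] 35.0 q6 0.07 open 0.403 t 10.3
(0.5502, -0.0672, 0.2, 59) -> [27.4, -18.45, 0.64] rz -0.419 q6~0.42
(0.5502, -0.0672, 0.2, -31) -> [0.0, 0.0, 0.0] rz 1.571 q6~1.99
```

```bash
python3 -m crank '[[27.4,-18.45,0,0,0,-0.419],[27.4,-18.45,0,0,0,-0.419],[27.4,-18.45,0,0,0,-0.419],[27.4,-18.45,0,0,0,-0.419],[27.4,-18.45,0,0,0,-0.419],[27.4,-18.45,0,0,0,-0.419],[27.4,-18.45,0,0,0,-0.419],[27.4,-18.45,6,0,0,-0.419],[27.4,-18.45,6,0,0,-0.419],[27.4,-18.45,6,0,0,-0.419]]' 0.36
python3 -m crank '[[0,0,0,0,0,0],[0,0,0,0,0,0]]'
python3 - <<'E'
from h import *
bins(('top',))
cv2.imwrite('pics/b2.png',cv2.resize(load('top')[0][215:295,385:470],None,fx=4,fy=4))
plan((.5502,-.0672,.087,59))
E
```

```text
time: 11.3
eef_pos: [0.5469, -0.0663, 0.1413]
tcp_rot: [0.87, 0.492, -0.003, -0.004]
contact_force: [-0.5, -0.4, 0.2]
opening: 0.36
finger_force: 0.0
time: 11.5
eef_pos: [0.5511, -0.0682, 0.1476]
tcp_rot: [0.871, 0.492, 0.001, 0.001]
contact_force: [0.1, -0.5, 0.4]
opening: 0.361
finger_force: 0.0
top bin 57 [451.2 388.2] [148.3 113.4] 30.0
top bowl 395 [ 447.6 -361.4] r 67.3
at [ 0.5511 -0.0682  0.1478] 58.9 q6 0.24 open 0.362 t 11.6
(0.5502, -0.0672, 0.087, 59) -> [0.03, -0.15, 6.08] rz -0.001 q6~0.42
```

View pics/b2.png

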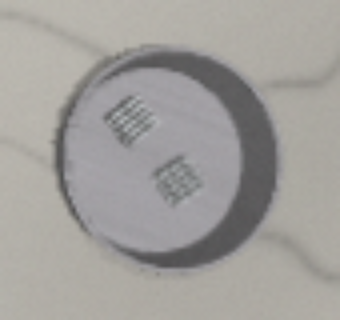

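The bowl holds both heatsinks, at crop (130,120) and (178,180). The upper right, around (205,110), is free for the third.

```bash
python3 -m crank '[[0,-0.1,3,0,0,0],[0,-0.1,6,0,0,0],[0,-0.1,6,0,0,0],[0,-0.1,6,0,0,0]]'
python3 -m crank '[[0,0,0,0,0,0],[0,0,0,0,0,0],[0,0,0,0,0,0],[0,0,0,0,0,0],[0,0,0,0,0,0]]' 0 50
python3 -m crank '[[0,0,-5,0,0,0],[0,0,-10,0,0,0],[0,0,-11,0,0,0],[0,0,-11,0,0,0],[0,0,-11,0,0,0]]'
python3 - <<'E'
from h import *
a=at_z('top',[(417.5,245),(429.5,260),(435,242.5)],.02); print(a.round(3))
d=a[0]-a[1]; print(np.degrees(np.arctan2(d[1],d[0])))
bins(('scene',))
plan((*a[2][:2],.2,131),(*a[2][:2],.035,131))
plan((*a[2][:2],.2,-49))
plan((*a[2][:2],.2,59))
E
```

```text
time: 11.95
eef_pos: [0.5497, -0.0671, 0.0868]
tcp_rot: [0.87, 0.492, 0.0, 0.0]
contact_force: [-0.1, -0.8, 1.2]
opening: 0.363
finger_force: 0.0
time: 12.45
eef_pos: [0.5509, -0.0672, 0.0883]
tcp_rot: [0.87, 0.492, 0.001, 0.002]
contact_force: [-0.8, -0.6, 5.7]
opening: 0.239
finger_force: 51.6
time: 12.95
eef_pos: [0.5485, -0.0663, 0.1947]
tcp_rot: [0.87, 0.492, -0.001, -0.001]
contact_force: [-0.5, 0.0, -1.6]
opening: 0.237
finger_force: 50.8
[[ 0.471 -0.345  0.02 ]
 [ 0.433 -0.374  0.02 ]
 [ 0.477 -0.391  0.02 ]]
37.252987170731444
scene bin 326 [457.6 392. ] [148.5 116.2] 30.3
scene bowl 274 [ 452.1 -361.5] r 67.2
at [ 0.548  -0.0662  0.1936] 59.0 q6 0.24 open 0.242 t 13.0
(np.float64(0.47655583065605167), np.float64(-0.3908619994560107), 0.2, 131) -> [-31.51, 10.6, -0.65] rz -1.257 q6~-1.40
(np.float64(0.47655583065605167), np.float64(-0.3908619994560107), 0.035, 131) -> [0.0, 0.0, 16.5] rz -0.0 q6~-1.40
at [ 0.548  -0.0662  0.1936] 59.0 q6 0.24 open 0.242 t 13.0
(np.float64(0.47655583065605167), np.float64(-0.3908619994560107), 0.2, -49) -> [-31.51, 10.6, -0.65] rz 1.885 q6~1.74
at [ 0.548  -0.0662  0.1936] 59.0 q6 0.24 open 0.242 t 13.0
(np.float64(0.47655583065605167), np.float64(-0.3908619994560107), 0.2, 59) -> [-31.51, 10.6, -0.65] rz 0.0 q6~-0.15
```

```bash
python3 -m crank '[[-31.3,10.1,-1,0,0,-1.2],[-31.3,10.1,-1,0,0,-1.2],[-31.3,10.1,-1,0,0,-1.2],[-31.3,10.1,-1,0,0,-1.2],[-31.3,10.1,-1,0,0,-1.2],[-31.3,10.1,-1,0,0,-1.2],[-31.3,10.1,-1,0,0,-1.2],[-31.3,10.1,-1,0,0,-1.2],[-31.3,10.1,-1,0,0,-1.2],[-31.3,10.1,-1,0,0,-1.2]]'
python3 -m crank '[[0,0,0,0,0,0],[0,0,5,0,0,0],[0,0,10,0,0,0],[0,0,16.6,0,0,0],[0,0,16.6,0,0,0],[0,0,16.6,0,0,0]]'
python3 -m crank '[[0,0,0,0,0,0],[0,0,0,0,0,0],[0,0,0,0,0,0]]' 0.4
python3 -m crank '[[0,0,-5,0,0,0],[0,0,-10,0,0,0],[0,0,-17,0,0,0],[0,0,-17,0,0,0],[0,0,-17,0,0,0],[0,0,-17,0,0,0]]'
python3 - <<'E'
from h import *
plan((.497,-.0654,.2,12.5),(.497,-.0654,.2,192.5))
E
```

```text
time: 14.0
eef_pos: [0.4734, -0.3865, 0.2027]
tcp_rot: [0.441, 0.898, 0.001, -0.002]
contact_force: [-0.0, 0.3, -0.0]
opening: 0.238
finger_force: 50.8
time: 14.6
eef_pos: [0.4731, -0.3845, 0.0364]
tcp_rot: [0.44, 0.898, 0.001, -0.003]
contact_force: [0.0, -0.3, 0.3]
opening: 0.238
finger_force: 50.8
time: 14.9
eef_pos: [0.4762, -0.3885, 0.0431]
tcp_rot: [0.44, 0.898, -0.001, 0.003]
contact_force: [-0.1, -0.3, -0.1]
opening: 0.401
finger_force: 0.0
time: 15.5
eef_pos: [0.4748, -0.387, 0.211]
tcp_rot: [0.44, 0.898, -0.0, 0.001]
contact_force: [0.6, -0.2, -0.5]
opening: 0.402
finger_force: 0.0
at [ 0.4748 -0.387   0.211 ] 127.8 q6 -1.51 open 0.402 t 15.5
(0.497, -0.0654, 0.2, 12.5) -> [24.07, 21.45, 1.05] rz 2.012 q6~1.22
(0.497, -0.0654, 0.2, 192.5) -> [0.0, 0.0, 0.0] rz 3.142 q6~-1.92
```

```bash
python3 -m crank '[[24.1,21.4,0,0,0,2.012],[24.1,21.4,0,0,0,2.012],[24.1,21.4,0,0,0,2.012],[24.1,21.4,0,0,0,2.012],[24.1,21.4,0,0,0,2.012],[24.1,21.4,0,0,0,2.012],[24.1,21.4,0,0,0,2.012],[24.1,21.4,0,0,0,2.012],[24.1,21.4,0,0,0,2.012],[24.1,21.4,0,0,0,2.012]]' 0.35 50
python3 -m crank '[[0,0,0,0,0,0],[0,0,0,0,0,0]]'
python3 - <<'E'
from h import *
bins(('top',))
cv2.imwrite('pics/b3.png',cv2.resize(load('top')[0][215:295,385:470],None,fx=4,fy=4))
plan((.497,-.0654,.15,12.5),(.497,-.0654,.087,12.5))
E
```

```text
time: 16.5
eef_pos: [0.4949, -0.0643, 0.2072]
tcp_rot: [0.928, 0.372, -0.002, -0.002]
contact_force: [-0.2, -0.6, 0.0]
opening: 0.348
finger_force: 0.0
time: 16.7
eef_pos: [0.4954, -0.0651, 0.2082]
tcp_rot: [0.927, 0.376, -0.001, -0.001]
contact_force: [0.3, 0.3, 1.0]
opening: 0.349
finger_force: 0.0
top bin 57 [451.9 388.2] [147.9 113.9] 29.8
top bowl 398 [ 447.7 -361.4] r 67.3
at [ 0.4956 -0.0652  0.2086] 44.1 q6 0.47 open 0.352 t 16.8
(0.497, -0.0654, 0.15, 12.5) -> [0.09, 0.12, 5.86] rz 0.552 q6~1.22
(0.497, -0.0654, 0.087, 12.5) -> [0.0, 0.0, 6.3] rz -0.0 q6~1.22
```

View pics/b3.png

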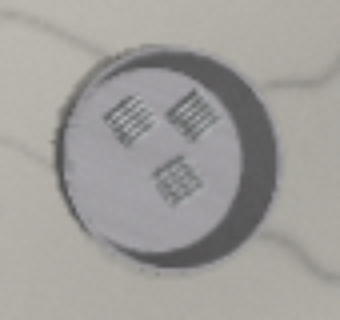

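The bowl now holds all three heatsinks. Next are the relays.

```bash
python3 -m crank '[[0.1,0.1,3,0,0,0.552],[0.1,0.1,5,0,0,0.552],[0.1,0.1,5,0,0,0.552],[0.1,0.1,5,0,0,0.552],[0.1,0.1,5,0,0,0.552],[0.1,0.1,9,0,0,0.552],[0.1,0.1,12.1,0,0,0.552],[0.1,0.1,12.1,0,0,0.552],[0.1,0.1,12.1,0,0,0.552]]'
python3 - <<'E'
from h import *
plan((.497,-.0654,.087,12.5))
E
python3 -m crank '[[0,0,0,0,0,0],[0,0,0,0,0,0],[0,0,0,0,0,0],[0,0,0,0,0,0],[0,0,0,0,0,0]]' 0 50
python3 -m crank '[[0,0,-5,0,0,0],[0,0,-10,0,0,0],[0,0,-11,0,0,0],[0,0,-11,0,0,0],[0,0,-11,0,0,0]]'
python3 - <<'E'
from h import *
bins(('scene',))
c=np.array([.454,.390]);L=np.array([np.cos(np.pi/6),.5]);W=np.array([-.5,np.cos(np.pi/6)])
for a,b in((-.04,-.02),(0,.02),(.04,-.02)): print((c+a*L+b*W).round(4))
plan((*(c+.045*L),.2,30),(*(c+.045*L),.03,30))
E
```

```text
time: 17.65
eef_pos: [0.4976, -0.0654, 0.0889]
tcp_rot: [0.994, 0.109, -0.0, -0.0]
contact_force: [-0.1, 0.2, 0.4]
opening: 0.35
finger_force: 0.0
at [ 0.4976 -0.0654  0.0889] 12.5 q6 1.02 open 0.350 t 17.6
(0.497, -0.0654, 0.087, 12.5) -> [-0.06, -0.01, 0.19] rz -0.001 q6~1.22
time: 18.15
eef_pos: [0.4994, -0.0659, 0.0912]
tcp_rot: [0.994, 0.108, 0.002, 0.001]
contact_force: [-0.8, 1.1, 5.7]
opening: 0.147
finger_force: 51.7
time: 18.65
eef_pos: [0.497, -0.0651, 0.1977]
tcp_rot: [0.994, 0.108, -0.001, -0.0]
contact_force: [-0.0, 0.0, 0.0]
opening: 0.149
finger_force: 50.9
scene bin 334 [457.1 391.8] [149.9 115.6] 30.1
scene bowl 275 [ 452.1 -361.5] r 67.2
[0.4294 0.3527]
[0.444  0.4073]
[0.4986 0.3927]
at [ 0.4964 -0.0649  0.1967] 12.4 q6 1.02 open 0.143 t 18.7
(np.float64(0.4929711431702998), np.float64(0.41250000000000003), 0.2, 30) -> [9.89, -46.71, -0.27] rz -0.308 q6~1.74
(np.float64(0.4929711431702998), np.float64(0.41250000000000003), 0.03, 30) -> [0.0, 0.0, 17.0] rz -0.0 q6~1.74
```

```bash
python3 -m crank '[[10.3,-46.8,0,0,0,-0.308],[10.3,-46.8,0,0,0,-0.308],[10.3,-46.8,0,0,0,-0.308],[10.3,-46.8,0,0,0,-0.308],[10.3,-46.8,0,0,0,-0.308],[10.3,-46.8,0,0,0,-0.308],[10.3,-46.8,0,0,0,-0.308],[10.3,-46.8,0,0,0,-0.308],[10.3,-46.8,0,0,0,-0.308],[10.3,-46.8,0,0,0,-0.308]]'
python3 -m crank '[[0,0,0,0,0,0],[0,0,0,0,0,0]]'
python3 - <<'E'
from h import *
bins(('scene',))
plan((.4973,.415,.03,30))
E
```

```text
time: 19.7
eef_pos: [0.4962, 0.4165, 0.1954]
tcp_rot: [0.966, 0.26, -0.002, 0.0]
contact_force: [0.1, 0.2, 0.9]
opening: 0.142
finger_force: 50.9
time: 19.9
eef_pos: [0.4969, 0.4134, 0.1959]
tcp_rot: [0.966, 0.26, -0.002, 0.001]
contact_force: [-0.7, 0.0, -0.1]
opening: 0.15
finger_force: 50.9
scene bin 296 [456.6 391.5] [150.8 115.8] 29.5
scene bowl 279 [ 452.1 -361.5] r 67.2
at [0.4973 0.4127 0.1965] 30.0 q6 1.58 open 0.140 t 19.9
(0.4973, 0.415, 0.03, 30) -> [0.19, -0.21, 16.65] rz 0.0 q6~1.74
```

```bash
python3 -m crank '[[0.2,-0.1,5,0,0,0],[0.2,-0.1,10,0,0,0],[0.2,-0.1,16,0,0,0],[0.2,-0.1,16,0,0,0],[0.2,-0.1,16,0,0,0]]'
python3 -m crank '[[0,0,0,0,0,0],[0,0,0,0,0,0],[0,0,0,0,0,0]]' 0.35
python3 -m crank '[[0,0,-5,0,0,0],[0,0,-10,0,0,0],[0,0,-16,0,0,0],[0,0,-16,0,0,0],[0,0,-16,0,0,0],[0,0,-16,0,0,0]]'
python3 - <<'E'
from h import *
plan((.4953,-.0074,.2,101.5),(.4953,-.0074,.087,101.5))
E
```

```text
time: 20.45
eef_pos: [0.4981, 0.4134, 0.0364]
tcp_rot: [0.966, 0.258, -0.003, 0.001]
contact_force: [-0.8, 0.9, -0.3]
opening: 0.142
finger_force: 50.9
time: 20.75
eef_pos: [0.5013, 0.4167, 0.0422]
tcp_rot: [0.966, 0.259, 0.003, -0.001]
contact_force: [-0.1, 0.5, 0.6]
opening: 0.345
finger_force: 0.0
time: 21.35
eef_pos: [0.4988, 0.4154, 0.1983]
tcp_rot: [0.966, 0.259, -0.0, 0.0]
contact_force: [-0.7, 0.2, -0.8]
opening: 0.349
finger_force: 0.0
at [0.4988 0.4154 0.1983] 30.0 q6 1.59 open 0.349 t 21.4
(0.4953, -0.0074, 0.2, 101.5) -> [-21.46, 36.44, -0.15] rz -1.248 q6~-0.22
(0.4953, -0.0074, 0.087, 101.5) -> [0.0, 0.0, 11.3] rz -0.0 q6~-0.22
```

```bash
python3 -m crank '[[-21.5,36.4,0,0,0,-1.248],[-21.5,36.4,0,0,0,-1.248],[-21.5,36.4,0,0,0,-1.248],[-21.5,36.4,0,0,0,-1.248],[-21.5,36.4,0,0,0,-1.248],[-21.5,36.4,0,0,0,-1.248],[-21.5,36.4,0,0,0,-1.248],[-21.5,36.4,0,0,0,-1.248],[-21.5,36.4,0,0,0,-1.248],[-21.5,36.4,0,0,0,-1.248]]'
python3 -m crank '[[0,0,0,0,0,0],[0,0,0,0,0,0]]'
python3 - <<'E'
from h import *
plan((.4953,-.0074,.088,101.5))
E
```

```text
time: 22.35
eef_pos: [0.4937, -0.0105, 0.1961]
tcp_rot: [0.634, 0.774, -0.002, -0.002]
contact_force: [-0.6, 0.1, -0.2]
opening: 0.352
finger_force: 0.0
time: 22.55
eef_pos: [0.4944, -0.0062, 0.1973]
tcp_rot: [0.633, 0.774, -0.0, -0.002]
contact_force: [0.6, -0.1, -0.6]
opening: 0.35
finger_force: 0.0
at [ 0.4944 -0.0062  0.1973] 101.5 q6 -0.42 open 0.350 t 22.6
(0.4953, -0.0074, 0.088, 101.5) -> [-0.16, 0.09, 10.93] rz -0.001 q6~-0.22
```

```bash
python3 -m crank '[[-0.1,0,5,0,0,0],[-0.1,0,8,0,0,0],[-0.1,0,10.9,0,0,0],[-0.1,0,10.9,0,0,0],[-0.1,0,10.9,0,0,0]]'
python3 -m crank '[[0,0,0,0,0,0],[0,0,0,0,0,0],[0,0,0,0,0,0],[0,0,0,0,0,0],[0,0,0,0,0,0]]' 0 50
python3 -m crank '[[0,0,-5,0,0,0],[0,0,-10,0,0,0],[0,0,-11,0,0,0],[0,0,-11,0,0,0],[0,0,-11,0,0,0]]'
python3 - <<'E'
from h import *
bins(('scene',))
plan((.469,.398,.2,30),(.469,.398,.2,120))
E
```

```text
time: 23.05
eef_pos: [0.4952, -0.0067, 0.0896]
tcp_rot: [0.632, 0.775, -0.0, -0.001]
contact_force: [0.7, -0.1, 0.7]
opening: 0.347
finger_force: 0.0
time: 23.55
eef_pos: [0.4971, -0.008, 0.092]
tcp_rot: [0.633, 0.774, 0.001, 0.002]
contact_force: [-0.6, 2.3, 6.8]
opening: 0.144
finger_force: 51.3
time: 24.05
eef_pos: [0.4946, -0.008, 0.1987]
tcp_rot: [0.633, 0.774, -0.0, -0.001]
contact_force: [0.0, -0.2, -0.4]
opening: 0.144
finger_force: 50.6
scene bin 318 [456.7 391.3] [150.3 115.5] 29.9
scene bowl 282 [ 452.2 -361.6] r 67.2
at [ 0.4941 -0.0079  0.1977] 101.5 q6 -0.42 open 0.146 t 24.1
(0.469, 0.398, 0.2, 30) -> [40.27, 5.63, -0.19] rz 1.248 q6~1.75
(0.469, 0.398, 0.2, 120) -> [0.0, 0.0, 0.0] rz -1.571 q6~0.18
```

```bash
python3 -m crank '[[40.3,5.6,0,0,0,1.248],[40.3,5.6,0,0,0,1.248],[40.3,5.6,0,0,0,1.248],[40.3,5.6,0,0,0,1.248],[40.3,5.6,0,0,0,1.248],[40.3,5.6,0,0,0,1.248],[40.3,5.6,0,0,0,1.248],[40.3,5.6,0,0,0,1.248],[40.3,5.6,0,0,0,1.248],[40.3,5.6,0,0,0,1.248]]'
python3 -m crank '[[0,0,0,0,0,0],[0,0,0,0,0,0]]'
python3 - <<'E'
from h import *
bins(('scene',))
plan((.469,.398,.04,30))
E
```

```text
time: 25.1
eef_pos: [0.4675, 0.4019, 0.1965]
tcp_rot: [0.966, 0.26, -0.002, -0.0]
contact_force: [-0.0, -0.1, 0.2]
opening: 0.145
finger_force: 50.6
time: 25.3
eef_pos: [0.4692, 0.3969, 0.1978]
tcp_rot: [0.966, 0.259, -0.002, 0.001]
contact_force: [-0.5, -0.2, -0.2]
opening: 0.142
finger_force: 50.6
scene bin 298 [456.7 390.9] [151.1 115.4] 29.7
scene bowl 277 [ 452.1 -361.6] r 67.1
at [0.4696 0.3967 0.1984] 30.0 q6 1.58 open 0.142 t 25.4
(0.469, 0.398, 0.04, 30) -> [0.06, -0.15, 15.84] rz -0.0 q6~1.75
```

Next comes r1 (.490,.0545) with its long axis at 131°.

```bash
python3 -m crank '[[0,-0.1,5,0,0,0],[0,-0.1,10,0,0,0],[0,-0.1,15.8,0,0,0],[0,-0.1,15.8,0,0,0],[0,-0.1,15.8,0,0,0]]'
python3 -m crank '[[0,0,0,0,0,0],[0,0,0,0,0,0],[0,0,0,0,0,0]]' 0.35
python3 -m crank '[[0,0,-5,0,0,0],[0,0,-10,0,0,0],[0,0,-16,0,0,0],[0,0,-16,0,0,0],[0,0,-16,0,0,0],[0,0,-16,0,0,0]]'
python3 - <<'E'
from h import *
plan((.490,.0545,.2,132))
E
```

```text
time: 25.85
eef_pos: [0.4685, 0.3972, 0.0402]
tcp_rot: [0.966, 0.258, -0.002, 0.001]
contact_force: [-0.1, -0.5, 1.1]
opening: 0.146
finger_force: 50.6
time: 26.15
eef_pos: [0.4712, 0.4, 0.0451]
tcp_rot: [0.966, 0.259, 0.003, -0.001]
contact_force: [0.2, -0.4, -0.1]
opening: 0.352
finger_force: 0.0
time: 26.75
eef_pos: [0.4688, 0.3986, 0.2013]
tcp_rot: [0.966, 0.259, -0.0, 0.0]
contact_force: [-0.2, 0.1, -0.5]
opening: 0.346
finger_force: 0.0
at [0.4688 0.3986 0.2013] 30.0 q6 1.59 open 0.346 t 26.8
(0.49, 0.0545, 0.2, 132) -> [-15.38, 30.86, 0.14] rz -1.78 q6~-0.62
```

```bash
python3 -m crank '[[-15.4,30.9,0,0,0,-1.78],[-15.4,30.9,0,0,0,-1.78],[-15.4,30.9,0,0,0,-1.78],[-15.4,30.9,0,0,0,-1.78],[-15.4,30.9,0,0,0,-1.78],[-15.4,30.9,0,0,0,-1.78],[-15.4,30.9,0,0,0,-1.78],[-15.4,30.9,0,0,0,-1.78],[-15.4,30.9,0,0,0,-1.78],[-15.4,30.9,0,0,0,-1.78]]'
python3 -m crank '[[0,0,0,0,0,0],[0,0,0,0,0,0]]'
python3 - <<'E'
from h import *
plan((.490,.0545,.088,132))
E
```

```text
time: 27.75
eef_pos: [0.489, 0.0533, 0.1988]
tcp_rot: [0.568, 0.823, -0.001, -0.003]
contact_force: [0.1, -0.5, 0.5]
opening: 0.348
finger_force: 0.0
time: 27.95
eef_pos: [0.4895, 0.0544, 0.1999]
tcp_rot: [0.57, 0.821, -0.001, -0.002]
contact_force: [-0.5, 0.6, 0.5]
opening: 0.35
finger_force: 0.0
at [0.4895 0.0544 0.1999] 110.4 q6 -0.45 open 0.350 t 27.9
(0.49, 0.0545, 0.088, 132) -> [-0.03, 0.09, 11.19] rz -0.376 q6~-0.62
```

```bash
python3 -m crank '[[0,0,4,0,0,-0.376],[0,0,4,0,0,-0.376],[0,0,4,0,0,-0.376],[0,0,8,0,0,-0.376],[0,0,11.2,0,0,-0.376],[0,0,11.2,0,0,-0.376],[0,0,11.2,0,0,-0.376]]'
python3 -m crank '[[0,0,0,0,0,0],[0,0,0,0,0,0],[0,0,0,0,0,0],[0,0,0,0,0,0],[0,0,0,0,0,0]]' 0 50
python3 -m crank '[[0,0,-5,0,0,0],[0,0,-10,0,0,0],[0,0,-11,0,0,0],[0,0,-11,0,0,0],[0,0,-11,0,0,0]]'
python3 - <<'E'
from h import *
bins(('scene',))
plan((.439,.382,.2,30))
E
```

```text
time: 28.65
eef_pos: [0.49, 0.0546, 0.0895]
tcp_rot: [0.406, 0.914, -0.0, -0.001]
contact_force: [0.3, -0.1, 0.5]
opening: 0.35
finger_force: 0.0
time: 29.15
eef_pos: [0.492, 0.0543, 0.0919]
tcp_rot: [0.406, 0.914, 0.001, 0.002]
contact_force: [-1.1, 0.1, 5.9]
opening: 0.144
finger_force: 51.4
time: 29.65
eef_pos: [0.4897, 0.0544, 0.1986]
tcp_rot: [0.405, 0.914, -0.0, -0.001]
contact_force: [-0.3, -0.1, 0.0]
opening: 0.139
finger_force: 50.7
scene bin 319 [457.1 391.5] [149.9 114.9] 29.8
scene bowl 283 [ 452.1 -361.4] r 67.2
at [0.4892 0.0544 0.1977] 132.2 q6 -0.83 open 0.143 t 29.7
(0.439, 0.382, 0.2, 30) -> [27.65, 18.27, -0.2] rz 1.783 q6~1.76
```

```bash
python3 -m crank '[[27.6,18.2,0,0,0,1.783],[27.6,18.2,0,0,0,1.783],[27.6,18.2,0,0,0,1.783],[27.6,18.2,0,0,0,1.783],[27.6,18.2,0,0,0,1.783],[27.6,18.2,0,0,0,1.783],[27.6,18.2,0,0,0,1.783],[27.6,18.2,0,0,0,1.783],[27.6,18.2,0,0,0,1.783],[27.6,18.2,0,0,0,1.783]]'
python3 -m crank '[[0,0,0,0,0,0.28],[0,0,0,0,0,0.28],[0,0,0,0,0,0.28],[0,0,0,0,0,0.28]]'
python3 - <<'E'
from h import *
bins(('scene',))
plan((.439,.382,.04,30))
E
```

```text
time: 30.7
eef_pos: [0.4385, 0.3812, 0.1965]
tcp_rot: [0.897, 0.442, -0.003, 0.0]
contact_force: [0.8, -0.0, -0.6]
opening: 0.141
finger_force: 50.7
time: 31.1
eef_pos: [0.4394, 0.3805, 0.1978]
tcp_rot: [0.949, 0.316, -0.002, 0.0]
contact_force: [0.2, -1.0, -0.3]
opening: 0.139
finger_force: 50.7
scene bin 300 [456.5 391.4] [150.4 115.6] 29.9
scene bowl 280 [ 452.1 -361.5] r 67.2
at [0.4396 0.3806 0.1983] 36.8 q6 1.47 open 0.141 t 31.1
(0.439, 0.382, 0.04, 30) -> [0.07, -0.14, 15.83] rz 0.119 q6~1.76
```

```bash
python3 -m crank '[[0,-0.1,5,0,0,0.119],[0,-0.1,10,0,0,0.119],[0,-0.1,15.8,0,0,0.119],[0,-0.1,15.8,0,0,0.119],[0,-0.1,15.8,0,0,0.119]]'
python3 -m crank '[[0,0,0,0,0,0],[0,0,0,0,0,0],[0,0,0,0,0,0]]' 0.35
python3 -m crank '[[0,0,-5,0,0,0],[0,0,-10,0,0,0],[0,0,-16,0,0,0],[0,0,-16,0,0,0],[0,0,-16,0,0,0],[0,0,-16,0,0,0]]'
python3 - <<'E'
from h import *
plan((.616,.305,.15,75),(.616,.305,.007,75))
E
```

```text
time: 31.65
eef_pos: [0.4383, 0.381, 0.0401]
tcp_rot: [0.966, 0.258, -0.002, 0.001]
contact_force: [1.1, 0.6, 0.7]
opening: 0.142
finger_force: 50.7
time: 31.95
eef_pos: [0.4414, 0.383, 0.0449]
tcp_rot: [0.966, 0.258, 0.003, -0.001]
contact_force: [-0.0, -0.6, 0.3]
opening: 0.349
finger_force: 0.0
time: 32.55
eef_pos: [0.4391, 0.3816, 0.2013]
tcp_rot: [0.966, 0.258, -0.0, 0.0]
contact_force: [-0.5, -0.8, -0.7]
opening: 0.35
finger_force: 0.0
at [0.4391 0.3816 0.2013] 29.9 q6 1.59 open 0.350 t 32.5
(0.616, 0.305, 0.15, 75) -> [11.52, 15.46, 5.13] rz -0.787 q6~0.72
(0.616, 0.305, 0.007, 75) -> [0.0, 0.0, 14.3] rz -0.0 q6~0.72
```

```bash
python3 -m crank '[[11.5,15.5,0,0,0,-0.787],[11.5,15.5,0,0,0,-0.787],[11.5,15.5,0,0,0,-0.787],[11.5,15.5,0,0,0,-0.787],[11.5,15.5,0,0,0,-0.787],[11.5,15.5,10,0,0,-0.787],[11.5,15.5,10,0,0,-0.787],[11.5,15.5,10,0,0,-0.787],[11.5,15.5,10,0,0,-0.787]]'
python3 - <<'E'
from h import *
bins(('top',))
cv2.imwrite('pics/b4.png',cv2.resize(load('top')[0][160:320,70:350],None,fx=2.8,fy=2.8))
plan((.616,.305,.006,75))
E
```

```text
time: 33.45
eef_pos: [0.6146, 0.3042, 0.0988]
tcp_rot: [0.793, 0.609, -0.003, -0.001]
contact_force: [1.3, 0.9, 1.2]
opening: 0.351
finger_force: 0.0
top bowl 390 [ 447.7 -361.5] r 67.3
at [0.6168 0.305  0.1023] 75.0 q6 0.57 open 0.346 t 33.5
(0.616, 0.305, 0.006, 75) -> [-0.02, -0.07, 9.63] rz -0.0 q6~0.72
```

View pics/b4.png

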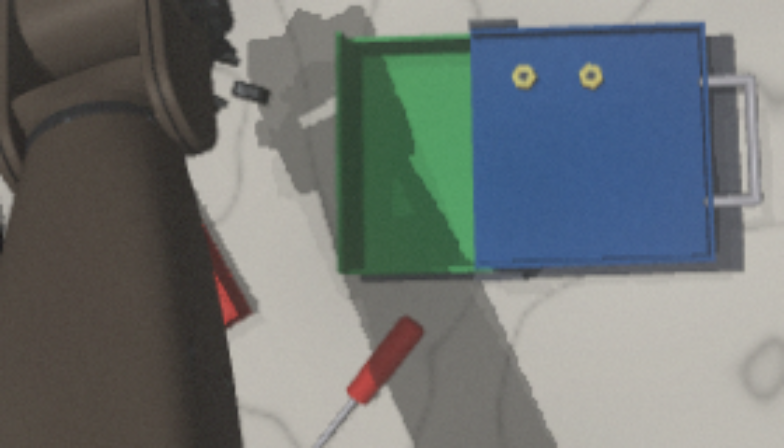

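The tray now holds only the two spacers, and the bench relay is beside the hand. Grasping it.

```bash
python3 -m crank '[[0,0,4,0,0,0],[0,0,8,0,0,0],[0,0,9.5,0,0,0],[0,0,9.5,0,0,0],[0,0,9.5,0,0,0]]'
python3 -m crank '[[0,0,0,0,0,0],[0,0,0,0,0,0],[0,0,0,0,0,0],[0,0,0,0,0,0],[0,0,0,0,0,0]]' 0 50
python3 -m crank '[[0,0,-5,0,0,0],[0,0,-10,0,0,0],[0,0,-16,0,0,0],[0,0,-16,0,0,0],[0,0,-16,0,0,0],[0,0,-16,0,0,0]]'
python3 - <<'E'
from h import *
bins(('scene',))
plan((.412,.366,.16,30))
E
```

```text
time: 34.0
eef_pos: [0.6185, 0.3056, 0.0098]
tcp_rot: [0.793, 0.609, 0.002, 0.001]
contact_force: [0.2, 0.5, 0.4]
opening: 0.349
finger_force: 0.0
time: 34.5
eef_pos: [0.6191, 0.3057, 0.0106]
tcp_rot: [0.793, 0.609, 0.003, 0.001]
contact_force: [0.2, 0.2, 6.6]
opening: 0.145
finger_force: 50.9
time: 35.1
eef_pos: [0.6157, 0.3045, 0.1657]
tcp_rot: [0.793, 0.609, -0.001, -0.0]
contact_force: [-0.6, -0.5, -1.1]
opening: 0.142
finger_force: 50.1
scene bin 201 [466.8 397. ] [128.7 114.5] 29.9
scene bowl 271 [ 452.  -361.5] r 67.3
at [0.6151 0.3043 0.1642] 75.0 q6 0.57 open 0.146 t 35.1
(0.412, 0.366, 0.16, 30) -> [0.7, -21.21, 0.5] rz 0.785 q6~1.77
```

```bash
python3 -m crank '[[0.7,-21.2,-4,0,0,0.785],[0.7,-21.2,-4,0,0,0.785],[0.7,-21.2,-4,0,0,0.785],[0.7,-21.2,-4,0,0,0.785],[0.7,-21.2,-4,0,0,0.785],[0.7,-21.2,-4,0,0,0.785],[0.7,-21.2,-4,0,0,0.785],[0.7,-21.2,-4,0,0,0.785],[0.7,-21.2,-4,0,0,0.785]]'
python3 - <<'E'
from h import *
im,_=snap('scene'); cv2.imwrite('pics/b5.png',cv2.resize(im[210:310,380:490],None,fx=4,fy=4))
bins(('scene',))
plan((.412,.366,.045,30))
E
```

```text
time: 36.05
eef_pos: [0.4136, 0.366, 0.2055]
tcp_rot: [0.966, 0.259, -0.001, 0.0]
contact_force: [-0.7, 0.4, 0.3]
opening: 0.145
finger_force: 50.1
scene bin 304 [456.3 391. ] [151.2 115.6] 29.8
scene bowl 275 [ 452.1 -361.5] r 67.2
at [0.4139 0.3661 0.2061] 30.0 q6 1.59 open 0.141 t 36.1
(0.412, 0.366, 0.045, 30) -> [-0.15, -0.08, 16.11] rz -0.0 q6~1.77
```

View pics/b5.png

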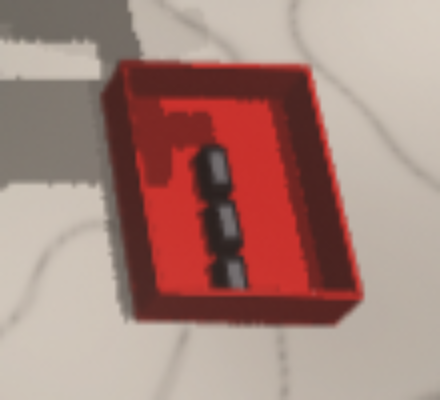

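Three relays sit in a row in the bin (crop 212,170 / 222,225 / 232,272), and the near end is free. Placing the fourth there, then looking at the tray handle.

```bash
python3 -m crank '[[0,0,5,0,0,0],[0,0,10,0,0,0],[0,0,16,0,0,0],[0,0,16,0,0,0],[0,0,16,0,0,0]]'
python3 -m crank '[[0,0,0,0,0,0],[0,0,0,0,0,0],[0,0,0,0,0,0]]' 0.35
python3 -m crank '[[0,0,-5,0,0,0],[0,0,-10,0,0,0],[0,0,-16,0,0,0],[0,0,-18,0,0,0],[0,0,-18,0,0,0],[0,0,-18,0,0,0]]'
python3 - <<'E'
from h import *
im,d=load('top')
p,c=cloud('top',im,d)
m=(p[:,1]<-.12)&(p[:,1]>-.17)&(abs(p[:,0]-.55)<.09)&(p[:,2]>.06)&(p[:,2]<.13)
q=p[m]; print(m.sum(),q.min(0).round(3),q.max(0).round(3))
b=q[q[:,1]<-.132]; print(len(b),np.median(b,0).round(4), np.polyfit(b[:,0],b[:,1],1))
# tray edges
t=p[(c[:,0]>90)&(c[:,2]<70)&(p[:,2]>.095)&(p[:,2]<.106)&(abs(p[:,1])<.12)&(abs(p[:,0]-.55)<.12)]
r=cv2.minAreaRect((t[:,:2]*1000).astype(np.float32)); print('tray',r)
plan((.55,-.143,.2,0),(.55,-.143,.2,180))
E
```

```text
time: 36.65
eef_pos: [0.4126, 0.3655, 0.045]
tcp_rot: [0.966, 0.259, -0.002, 0.001]
contact_force: [0.2, 0.2, 0.4]
opening: 0.141
finger_force: 50.1
time: 36.95
eef_pos: [0.4154, 0.3676, 0.0497]
tcp_rot: [0.966, 0.259, 0.003, -0.001]
contact_force: [-0.3, -0.4, -0.1]
opening: 0.352
finger_force: 0.0
time: 37.55
eef_pos: [0.4141, 0.3668, 0.229]
tcp_rot: [0.966, 0.259, 0.002, -0.001]
contact_force: [0.9, -0.1, -0.7]
opening: 0.346
finger_force: 0.0
237 [ 0.503 -0.144  0.092] [ 0.609 -0.12   0.104]
201 [ 0.554  -0.1376  0.0986] [ 0.01093328 -0.14374003]
tray ((554.422119140625, -5.4371185302734375), (196.3585968017578, 194.06800842285156), 0.9095712900161743)
at [0.4141 0.3668 0.229 ] 30.0 q6 1.59 open 0.346 t 37.5
(0.55, -0.143, 0.2, 0) -> [-13.75, 50.94, 2.84] rz 0.524 q6~1.32
(0.55, -0.143, 0.2, 180) -> [0.0, 0.0, 0.0] rz 3.142 q6~-1.83
```

```bash
python3 -m crank '[[-13.2,50.9,2,0,0,0.512],[-13.2,50.9,2,0,0,0.512],[-13.2,50.9,2,0,0,0.512],[-13.2,50.9,2,0,0,0.512],[-13.2,50.9,2,0,0,0.512],[-13.2,50.9,2,0,0,0.512],[-13.2,50.9,2,0,0,0.512],[-13.2,50.9,2,0,0,0.512],[-13.2,50.9,2,0,0,0.512],[-13.2,50.9,2,0,0,0.512]]' 0.3 80
python3 -m crank '[[0,0,0,0,0,0],[0,0,0,0,0,0]]'
python3 - <<'E'
from h import *
im,_=snap('top'); cv2.imwrite('pics/b6.png',im); bins(('top',),False)
plan((.556,-.139,.15,0.7),(.556,-.139,.075,0.7))
f=.0734
for t in np.arange(.1,1.01,.1): print(round(t,1),(-21.8*(np.cos(f)-np.cos(f+t))).round(2),(-21.8*(np.sin(f+t)-np.sin(f))).round(2))
E
```

```text
time: 38.55
eef_pos: [0.546, -0.1167, 0.2057]
tcp_rot: [1.0, 0.006, -0.002, -0.001]
contact_force: [-0.1, 1.5, -0.2]
opening: 0.303
finger_force: 0.0
time: 38.75
eef_pos: [0.5459, -0.1157, 0.2056]
tcp_rot: [1.0, 0.005, -0.002, -0.001]
contact_force: [0.9, 1.0, -1.0]
opening: 0.297
finger_force: 0.0
top bin 40 [451.8 388.2] [147.4 112.3] 29.9
top bowl 396 [ 447.7 -361.4] r 67.3
at [ 0.5459 -0.1146  0.206 ] 0.6 q6 1.17 open 0.299 t 38.8
(0.556, -0.139, 0.15, 0.7) -> [1.01, 2.46, 5.59] rz -0.001 q6~1.31
(0.556, -0.139, 0.075, 0.7) -> [0.0, 0.0, 7.5] rz -0.0 q6~1.31
0.1 -0.27 -2.16
0.2 -0.75 -4.29
0.3 -1.44 -6.35
0.4 -2.34 -8.34
0.5 -3.43 -10.23
0.6 -4.7 -12.0
0.7 -6.14 -13.63
0.8 -7.74 -15.11
0.9 -9.48 -16.43
1.0 -11.34 -17.56
```

View pics/b6.png

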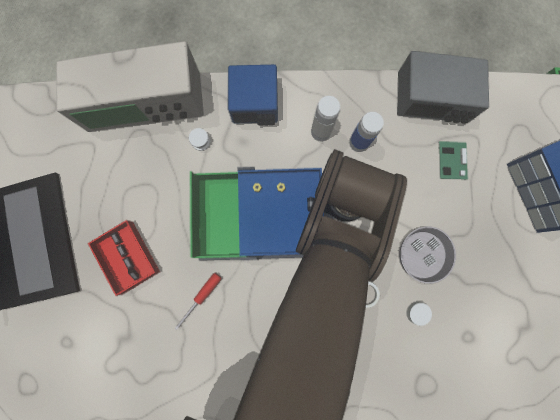

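The image shows four relays in the bin, three heatsinks in the bowl and two spacers on a level tray. Going to the handle.

```bash
python3 -m crank '[[1,2.4,0,0,0,0],[1,2.4,0,0,0,0],[1,2.4,5,0,0,0],[1,2.4,7,0,0,0],[1,2.4,7,0,0,0],[1,2.4,7,0,0,0]]'
python3 - <<'E'
from h import *
plan((.556,-.139,.075,0.7))
E
```

```text
time: 39.4
eef_pos: [0.5571, -0.1376, 0.1381]
tcp_rot: [1.0, 0.007, -0.0, -0.0]
contact_force: [2.0, -0.2, 0.9]
opening: 0.306
finger_force: 0.0
at [ 0.5571 -0.1376  0.1381] 0.8 q6 1.14 open 0.306 t 39.4
(0.556, -0.139, 0.075, 0.7) -> [-0.11, 0.15, 6.31] rz 0.001 q6~1.31
```

```bash
python3 -m crank '[[0,0.1,2,0,0,0],[0,0.1,4,0,0,0],[0,0.1,6.2,0,0,0],[0,0.1,6.2,0,0,0],[0,0.1,6.2,0,0,0]]'
python3 -m crank '[[0,0,0,0,0,0],[0,0,0,0,0,0],[0,0,0,0,0,0],[0,0,0,0,0,0],[0,0,0,0,0,0]]' 0 80
python3 - <<'E'
from h import *
plan((.556,-.139,.075,0.7))
E
```

```text
time: 39.9
eef_pos: [0.5583, -0.1399, 0.0777]
tcp_rot: [1.0, 0.006, 0.001, 0.0]
contact_force: [0.4, -0.8, 0.4]
opening: 0.3
finger_force: 0.0
time: 40.4
eef_pos: [0.5587, -0.1373, 0.0786]
tcp_rot: [1.0, 0.005, 0.002, -0.002]
contact_force: [-0.5, 8.6, 4.1]
opening: 0.087
finger_force: 78.1
at [ 0.5587 -0.1373  0.0786] 0.6 q6 1.14 open 0.087 t 40.4
(0.556, -0.139, 0.075, 0.7) -> [-0.27, 0.17, 0.35] rz -0.001 q6~1.31
```

```bash
python3 -m crank '[[0,-0.1,-1.1,0,0,0],[0,-0.27,-2.16,0,0,0],[0,-0.5,-3.2,0,0,0],[0,-0.75,-4.29,0,0,0],[0,-0.75,-4.29,0,0,0]]'
```

```text
time: 40.9
eef_pos: [0.5584, -0.1302, 0.121]
tcp_rot: [1.0, 0.006, 0.002, -0.002]
contact_force: [1.8, 6.2, -0.8]
opening: 0.091
finger_force: 78.6
```

```bash
python3 -m crank '[[0,-0.33,-1.04,0,0,0],[0,-0.69,-2.06,0,0,0],[0,-1.1,-3.07,0,0,0],[0,-1.59,-4.05,0,0,0],[0,-2.1,-5,0,0,0],[0,-2.68,-5.94,0,0,0],[0,-2.68,-5.94,0,0,0]]'
python3 -m crank '[[0,-0.62,-0.9,0,0,0],[0,-1.27,-1.77,0,0,0],[0,-2,-2.6,0,0,0],[0,-2.71,-3.4,0,0,0],[0,-3.5,-4.2,0,0,0],[0,-4.31,-4.88,0,0,0],[0,-4.31,-4.88,0,0,0]]'
python3 - <<'E'
from h import *
im,_=snap('scene'); cv2.imwrite('pics/t1.png',cv2.resize(im[130:310,180:400],None,fx=3,fy=3))
E
```

```text
time: 41.6
eef_pos: [0.5581, -0.1047, 0.1806]
tcp_rot: [1.0, 0.006, 0.002, -0.0]
contact_force: [2.1, 1.9, 1.1]
opening: 0.08
finger_force: 78.6
time: 42.3
eef_pos: [0.5577, -0.0639, 0.2296]
tcp_rot: [1.0, 0.006, 0.003, 0.002]
contact_force: [1.8, -3.3, 3.0]
opening: 0.081
finger_force: 79.0
```

View pics/t1.png

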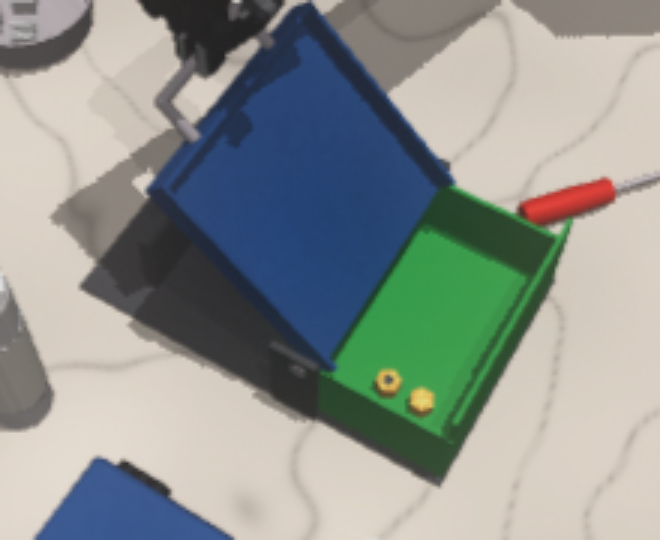

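Both spacers, at (388,381) and (421,401) in the crop, are in the green bin and the tray is empty. Lowering the tray.

```bash
python3 -m crank '[[0,0.8,0.68,0,0,0],[0,1.6,1.48,0,0,0],[0,2.31,2.28,0,0,0],[0,3.04,3.11,0,0,0],[0,3.69,3.98,0,0,0],[0,4.31,4.88,0,0,0],[0,4.31,4.88,0,0,0]]'
python3 -m crank '[[0,0.58,0.94,0,0,0],[0,1.09,1.89,0,0,0],[0,1.58,2.87,0,0,0],[0,1.99,3.88,0,0,0],[0,2.35,4.9,0,0,0],[0,2.68,5.94,0,0,0],[0,2.68,5.94,0,0,0]]'
python3 -m crank '[[0,0.25,1.09,0,0,0],[0,0.48,2.13,0,0,0],[0,0.65,3.19,0,0,0],[0,0.75,3.8,0,0,0],[0,0.75,4.29,0,0,0],[0,0.75,4.29,0,0,0]]'
```

```text
time: 43.05
eef_pos: [0.558, -0.1071, 0.1764]
tcp_rot: [1.0, 0.005, 0.002, 0.0]
contact_force: [9.0, -4.5, -3.2]
opening: 0.082
finger_force: 80.4
time: 43.75
eef_pos: [0.5584, -0.132, 0.1163]
tcp_rot: [1.0, 0.005, 0.002, -0.001]
contact_force: [10.9, 1.4, -4.4]
opening: 0.079
finger_force: 78.1
time: 44.35
eef_pos: [0.5581, -0.1373, 0.0825]
tcp_rot: [1.0, 0.005, -0.001, -0.004]
contact_force: [-10.7, 13.1, 37.6]
opening: 0.08
finger_force: 82.2
```

```bash
python3 -m crank '[[0,0,-0.2,0,0,0],[0,0,-0.2,0,0,0],[0,0,-0.2,0,0,0]]'
python3 -m crank '[[0,0,0,0,0,0],[0,0,0,0,0,0],[0,0,0,0,0,0],[0,0,0,0,0,0]]' 0.3
python3 -m crank '[[0,0,-2,0,0,0],[0,0,-5,0,0,0],[0,0,-10,0,0,0],[0,0,-14,0,0,0],[0,20,-14,0,0,0],[0,20,-14,0,0,0],[0,20,-14,0,0,0],[0,20,-14,0,0,0],[0,20,-14,0,0,0],[0,20,-14,0,0,0]]'
python3 - <<'E'
from h import *
im,d=snap('scene'); cv2.imwrite('pics/e1.png',cv2.resize(im,None,fx=1.4,fy=1.4)); 
for n in('scene','top'):
    im,d=snap(n)
    p,c=cloud(n,im,d)
    t=p[(c[:,0]>90)&(c[:,2]<80)&(p[:,2]>.06)&(p[:,2]<.095)&(abs(p[:,1])<.08)&(abs(p[:,0]-.555)<.08)]
    print(n,len(t),'tilt slope',np.polyfit(t[:,1],t[:,2],1),t[:,2].mean())
bins(('scene','top'),False)
E
```

```text
time: 44.65
eef_pos: [0.558, -0.1373, 0.0826]
tcp_rot: [1.0, 0.005, -0.0, -0.004]
contact_force: [-6.8, 11.9, 28.6]
opening: 0.079
finger_force: 81.0
time: 45.05
eef_pos: [0.5557, -0.1397, 0.076]
tcp_rot: [1.0, 0.006, -0.002, -0.001]
contact_force: [-0.1, 0.1, 0.5]
opening: 0.3
finger_force: 0.0
time: 46.05
eef_pos: [0.5586, -0.3408, 0.2162]
tcp_rot: [1.0, 0.005, -0.001, -0.001]
contact_force: [-1.2, 0.5, -0.3]
opening: 0.294
finger_force: 0.0
scene 3689 tilt slope [-0.00051237  0.08108426] 0.08108335447515075
top 4627 tilt slope [-8.93738605e-05  8.22296972e-02] 0.08222969021321615
scene bin 314 [457.  391.7] [150.2 115.2] 29.9
scene bowl 279 [ 452.1 -361.5] r 67.3
top bin 45 [451.3 387.9] [147.9 113.2] 30.4
top bowl 157 [ 447.7 -361. ] r 67.2
```

View pics/e1.png

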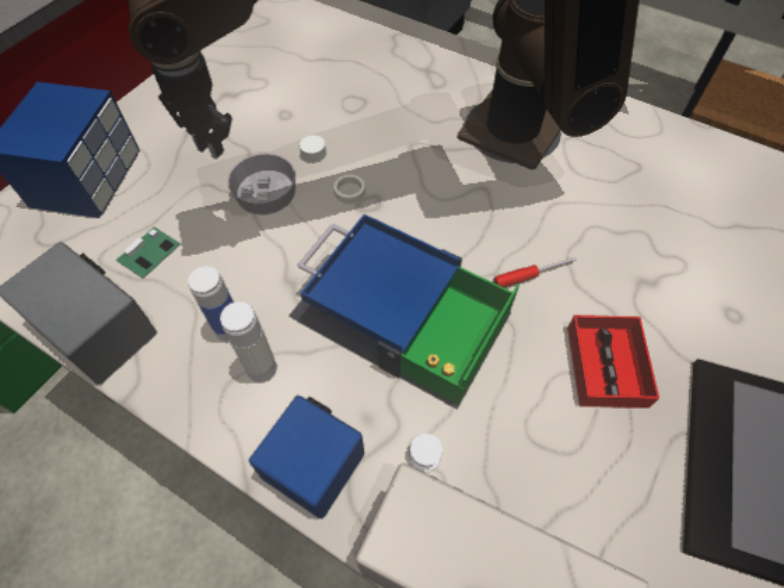

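The tray is empty and level (slope about 0), four relays are in the bin (around 607,360), the heatsinks are in the bowl (262,185) and the spacers in the catch bin (440,363). The robot is clear, so I'm handing in.

```bash
python3 -m crank '[[0,0,0,0,0,0],[0,0,0,0,0,0],[0,0,0,0,0,0]]'; python3 -c "
from plant import ctrl
print(ctrl.sign_off())"
```

```text
time: 46.5
eef_pos: [0.5598, -0.3391, 0.2181]
tcp_rot: [1.0, 0.006, 0.0, 0.0]
contact_force: [0.0, 0.3, 0.3]
opening: 0.299
finger_force: 0.0
the job is handed in; nothing more can be done
None
```

The job is handed in at 46.5 s: all four relays are in the red bin, all three heatsinks are in the bowl, both brass spacers were tipped into the green catch bin, and the empty tray is back level on its rest.

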